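# Stow the balloon pump and bolt it in

### The arm

A 6-joint arm with a two-finger parallel gripper is mounted at the origin on the work surface. World frame = base frame: x ahead of the robot, y to its left, z up, the work surface at z = 0. Lengths are in m, angles in rad, forces in N, time in s.
With the tool pointing down it reaches from about 0.35 to 0.975 m from the base axis. Payload 4.9 kg.
Tool frame: the origin (TCP) lies midway between the tips of the shut fingers; the grasp point (between the pads) lies 19 mm behind it (ctrl.hold_point_z is the distance from the TCP to the grasp point, in m); z points along the fingers, y is the line along which they close (so a half turn about z gives the same grasp; the last joint's range is limited). The gripper opens to 85 mm and grips with 20 to 120 N. Pads are 22 mm wide; open, the fingers measure 114 mm over their backs; the gripper's body (76 mm by 85 mm) begins 54 mm behind the grasp point. The pads swing forward as they close: fully open they stand 13 mm farther back than shut.
Start: joints at [1.117, 0.053, 1.613, -0, 1.476, -0.119], TCP at [0.205, 0.59, 0.231] pointing down, gripper open.
Joint ranges: [-3.01, 3.01], [-1.01, 2.22], [0.06, 2.58], [-1.02, 4.17], [0.09, 2.62], [-3.14, 3.14]. Speed limits (rad/s): [2.57, 2.57, 3.14, 3.14, 3.14, 3.14].

### API

Orientations are given as a rotation vector (axis times angle).
In Python, from station import status, viewer, finish_job, ctrl gives the robot as it stands.
- The arm moves only by the shell command python3 -m jog 'ROWS' [FORCE]. ROWS is JSON, a list of rows, each a list of 7 numbers: the turn, a rotation vector about the tool's x, y, z each as a share of 5 degrees, from -1 to 1, then the shift along the tool's x, y, z each as a share of 30 mm, from -1 to 1, then the opening, from -1 (shut) to 1 (fully open). A call has 1 to 5 rows; each row shifts and turns the commanded pose from where the row before left it, along the tool's axes as they then stand; what a row does not reach is not made up. A row lasts 1/8 s, in which the tool goes at most 62.5 mm and 10.7 degrees, less where a joint would pass 70% of its speed; a pose out of reach is approached as far as the arm can. A call with a number of a shift or a turn outside -1 to 1 is refused whole. A call with a gripper value outside its range is refused whole. The fingers move at their own pace and stop on an object; FORCE is the grip in N (left out, the last holds). Time passes only in rows, so rows that do not move let the fingers close. It gives the time, the measured TCP pose, the force, the opening and the grip force at its end, in the units of the state.
- status.get_obs(): the state, without advancing time (a new reading comes with each control period).
- viewer.get_image(name): name is "scene" or "side" or "wrist"; returns a dict with "img" (480x640x3 uint8, red, green, blue), "fovy" (degrees; the focal length in pixels is half the picture's height over the tangent of half this angle, whatever the lens; pixels are square), "cx", "cy" (the principal point, pixels), "rvec" (rotation vector, rad) and "tvec" (3), from world to camera coordinates, as OpenCV has them. Camera axes: x right, y down, z forward; pixel columns grow to the right and rows downward; lengths in m; the calibration is good to about 2 mm. A picture is of the moment at which its call begins. There is no depth.
- finish_job(): hands the job in; it is judged then, once.
The state is a dict: "t": time; "q": joint angles; "dq": joint speeds; "effort": joint torques, N m; "tool_pos": TCP position; "tool_rot": TCP orientation; "contact_force": force on the tool from outside, world axes, zero at the start; "wrist_torque": the same for the moment, N m; "opening": finger opening in m; "grip_force": force on a finger pad.
Only numpy, scipy, OpenCV 4.12 (cv2) and the standard library are available. Lean on these libraries where they do the work, as an engineer would, in place of code of your own. Each camera call takes 0.05 s, during which the arm holds its last target. There are 200 camera calls.

### The job

Stow the blue balloon pump in its cradle: pull the red knob fully out until it clicks, lower the pump on its side into the two saddles (set it down, do not drop it), then push the knob fully home until it clicks so that the steel bolt lies across the pump. Leave the other things on the shelf where they are.

Things in the scene. Friction and masses are not known exactly. Their poses are not given: they have to be found in the camera images.
- cradle: grey plastic stowage cradle, fixed to the shelf, knob side (-x) towards the robot. Origin: on the shelf under its middle. Base x -60 to +50, y -80 to +80, 12 mm high. Two V saddles (90 degrees, open upwards, 49 mm wide, 45 mm high, 12 mm thick) at y = -60 and +60 mm; the pump lies in both, along the cradle's y axis. Between them the base is free but for the bolt housing.
- housing (a point): centre of the top of the bolt housing, at x -47.5, y -37.5, z 96 mm in the cradle; axes as the cradle's. The housing is 25 mm (x) by 31 mm (y) and stands on the base. The bolt runs through it along x
- bolt_tip (a point): tip of the steel bolt (14 mm wide, 8 mm thick, centre 81 mm above the shelf, its underside 7 mm above a seated pump). In the cradle: y -37.5 mm; x +22 mm when home, -33 mm when fully out, so that only a bolt that is out leaves the pump's place open
- seat (a point): point on the axis of a pump that is seated in the saddles, midway between them, 50 mm above the shelf; axes as the cradle's
- bolt: the steel bolt with the red knob on its end, one sliding part. The knob is a cylinder, 30 mm diameter, 24 mm long along the cradle's x axis, 81 mm above the shelf: pull it along the cradle's -x, push it along +x. The body's origin lies on the bolt's axis, 84 mm in +x from the knob's middle
- knob_mid (a point): middle of the red knob, on its axis; axes as the cradle's. With the knob home it stands 24 mm in front of the housing (12 mm of stem behind the knob)
- bolt_out (a joint): how far the knob and bolt are pulled out, m: 0 = home (hard stop), 0.055 = fully out (hard stop). A spring detent clicks about 4 mm before each stop: some 10 to 15 N to pass it (the grip gives by some millimetres first), and then it draws the bolt to the stop and holds it there; short of the click it pushes back. May start a little way out.
- pump: blue hand-held electric balloon pump, standing upright: round barrel 40 mm diameter, 160 mm tall, then a short cone and a thin white nozzle to 187 mm; 0.22 kg. Origin: centre of its base; z along the barrel towards the nozzle. It may lie in the cradle either way round; the clear side for a tilted gripper is with the nozzle towards the cradle's +y.
- pump_mid (a point): point on the pump's axis, 80 mm from its base: mid barrel and about the centre of mass
- holder_a: matte black ceramic tealight holder, open round cup: 72 mm across the foot, 68 mm at the rim, 50 mm tall. Origin: centre of its underside. Bystander.
- holder_b: matte black ceramic tealight holder, open round cup: 72 mm across the foot, 68 mm at the rim, 50 mm tall. Origin: centre of its underside. Bystander.
- jar: clear glass jar with a closed flip-top lid, 76 mm diameter, 97 mm tall. Origin: centre of its underside. Bystander.
- weight: yellow plastic balloon weight, 60 mm across, 40 mm tall, small knob on top. Origin: centre of its underside. Bystander.
- tray: clear acrylic tray 160 x 220 mm, 22 mm high. Origin: centre of its underside. Bystander.
- spool: green ribbon spool, 60 mm diameter, 24 mm tall, on the tray. Origin: centre of its underside. Bystander.
- charger: white charger block 45 x 60 x 26 mm, on the tray. Origin: centre of its underside. Bystander.
Mind the look-alikes: they are no part of the job. Leave any orange or turquoise look-alike of the cradle alone.

How it is judged:
On the way, in this order (a step that is already met when the one before it is completed fails the run):
1. the knob is pulled fully out, past its click (value of joint bolt_out above 0.052 m), for 0.2 s.
2. the pump, still between the fingers, is brought down on its side into the saddles (within about 12 mm of its seat in height), with the bolt out (x of pump_mid in the frame of seat between -0.015 and 0.015 m and y of pump_mid in the frame of seat between -0.016 and 0.016 m and z of pump_mid in the frame of seat between -0.006 and 0.012 m and angle between the z axis of pump and the y axis of cradle, either way round below 0.15 rad and contact force between the fingers and pump above 0.5 N and value of joint bolt_out above 0.045 m), for 0.05 s.
3. the knob is pushed fully home, past its click, with the pump lying in the saddles (value of joint bolt_out below 0.002 m and x of pump_mid in the frame of seat between -0.008 and 0.008 m and y of pump_mid in the frame of seat between -0.016 and 0.016 m and z of pump_mid in the frame of seat between -0.006 and 0.006 m and angle between the z axis of pump and the y axis of cradle, either way round below 0.08 rad), for 0.2 s.
At the end, for the whole second after the job is handed in: The bolt is home (within 2 mm of its stop) and across the pump; the pump lies at rest along both saddles, its middle within 16 mm of the saddles' middle along its axis, 8 mm sideways and 6 mm in height of its seat, within 0.08 rad of the saddles' line (all of step 3 and linear speed of pump below 0.02 m/s); the robot touches nothing.
It fails at once if another thing on the shelf (holder, jar, weight, tray, spool, charger) is moved more than 30 mm (distance of any of holder_a, holder_b, jar, weight, tray, spool, charger from where it was at the start of the episode above 0.03 m).
It also fails if it takes over 66 s, if anything falls off the work surface, if the arm or the gripper's body presses on something with over 40 N, if the wrist force passes 120 N, or if a joint passes its speed limit or range.

## Working session

There is one attempt and no reset: what is moved stays moved. The work goes in short steps, Python scripts to look and compute and a shell command to move; the robot and the scene stay as the last step left them, time stands still between calls to the robot, and variables do not carry over. Pictures are saved under pics/ and viewed, at most 12 in all, crops included, and the job is handed in when it is done.

```bash
ls; mkdir -p pics
python3 - <<'E'
from station import status, viewer, ctrl
import cv2
print(status.get_obs()); print([a for a in dir(ctrl) if a[0]!='_'], ctrl.hold_point_z)
for n in ("scene","side"):
    d=viewer.get_image(n); cv2.imwrite(f"pics/{n}0.png",d["img"][...,::-1]); print(n,{k:v for k,v in d.items() if k!="img"})
E
```

```text
pics
{'t': 0.0, 'q': array([ 1.11701449e+00,  5.33356605e-02,  1.61429465e+00, -4.21998210e-06,
        1.47599321e+00, -1.18986584e-01]), 'dq': array([ 3.67906227e-04, -1.22792816e-04, -6.46519655e-04,  2.35697416e-05,
       -1.44306230e-03, -1.32401250e-03]), 'effort': array([-2.90627404e-04, -3.93690956e+01, -3.70175529e+01, -1.74523120e-04,
        7.05780520e-03, -1.93313508e-05]), 'tool_pos': array([0.20507833, 0.5897385 , 0.23007577]), 'tool_rot': array([-5.23346706e-01, -3.09711548e+00,  3.06146635e-03]), 'contact_force': array([ 0.42582459, -0.7799422 ,  0.32972653]), 'wrist_torque': array([0.07007291, 0.0405558 , 0.02524359]), 'grip_force': 0.0, 'opening': 0.08552028741055995}
['MotionError', 'hold_point_z'] 0.0187
scene {'fovy': 43.033617255204675, 'cx': 326.25374854864504, 'cy': 227.6852795965098, 'rvec': array([ 0.72146322,  2.66284892, -1.02954699]), 'tvec': array([ 0.50468029, -0.14745718,  1.48472618])}
side {'fovy': 49.66110041213043, 'cx': 325.2460637721008, 'cy': 241.57852773168557, 'rvec': array([ 2.08022391, -0.82287768,  0.42179117]), 'tvec': array([-0.40426758,  0.28753966,  0.85469022])}
```

View pics/scene0.png

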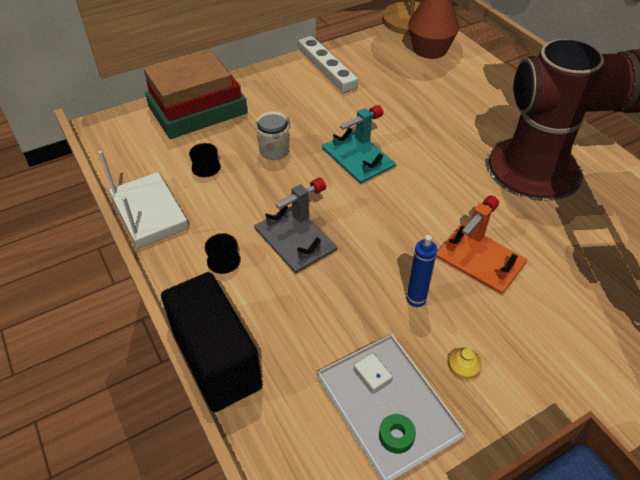

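View pics/side0.png

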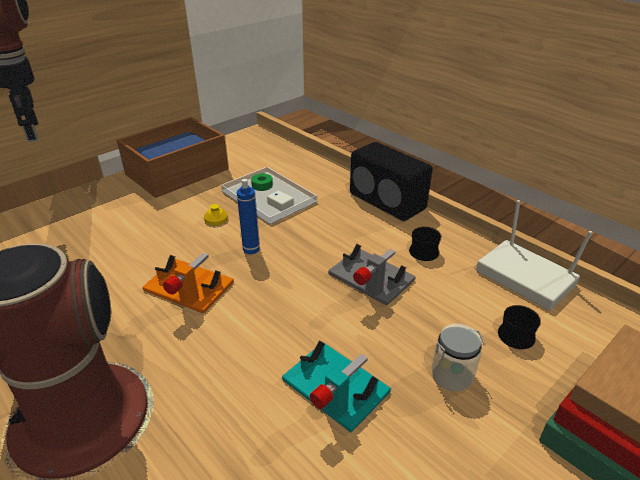

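Scene: grey cradle around (297,230), its knob at (318,186); pump base (418,300), nozzle (428,238). Side: grey knob (362,275), pump (249,220). Zooming for precise points.

Run:
```python
import cv2,numpy as np
a=cv2.imread("pics/scene0.png");b=cv2.imread("pics/side0.png")
def c(im,x,y,w,h,s=4): return cv2.resize(im[y:y+h,x:x+w],None,fx=s,fy=s,interpolation=cv2.INTER_CUBIC)
top=np.hstack([c(a,245,170,100,105),c(b,322,240,100,105)])
cv2.imwrite("pics/zoom.png",top)
# segment blue pump
for n,im in(("scene",a),("side",b)):
    hsv=cv2.cvtColor(im,cv2.COLOR_BGR2HSV)
    m=cv2.inRange(hsv,(105,150,40),(125,255,255))
    k,l,s,ct=cv2.connectedComponentsWithStats(m)
    for i in range(1,k):
        if s[i,4]>150: print(n,'blue',s[i],ct[i])
    m=cv2.inRange(hsv,(0,180,90),(4,255,255))|cv2.inRange(hsv,(174,180,90),(180,255,255))
    k,l,s,ct=cv2.connectedComponentsWithStats(m)
    for i in range(1,k):
        if s[i,4]>40: print(n,'red',s[i],ct[i])
```

```text
scene blue [416 241  21  18 273] [425.56410256 250.06959707]
scene blue [408 257  26  45 764] [419.53795812 279.30497382]
scene red [166  76  74  33 158] [207.56329114  93.60126582]
scene red [371 106  12  10  78] [377.21794872 110.11538462]
scene red [310 178  16  13 113] [318.56637168 183.68141593]
scene red [483 196  16  14 124] [491.27419355 201.70967742]
side blue [237 186  17  14 179] [245.27374302 193.17318436]
side blue [238 199  21  49 742] [248.1819407  223.25606469]
side red [355 267  16  18 173] [362.75144509 274.64739884]
side red [163 276  19  18 208] [172.0625     283.67788462]
side red [310 385  23  24 305] [321.91147541 395.15409836]
side red [560 390  80  68 808] [599.83292079 426.08044554]
```

View pics/zoom.png

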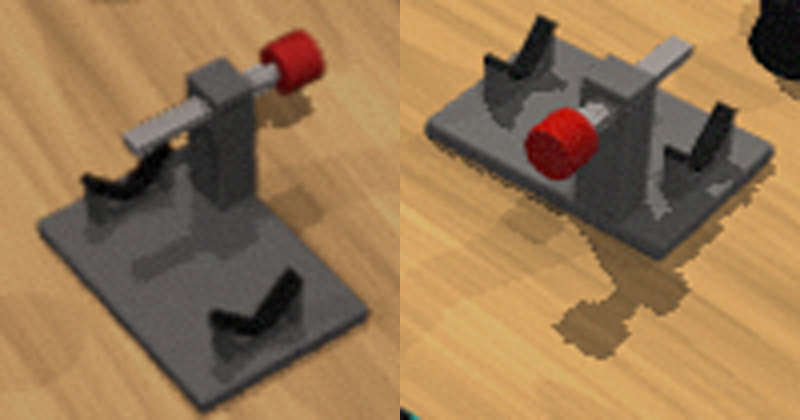

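```bash
cat > h.py <<'E'
import numpy as np,cv2
from scipy.spatial.transform import Rotation as R
from scipy.optimize import least_squares
from station import status,viewer,ctrl
def cam(n):
    d=viewer.get_image(n); f=240/np.tan(np.radians(d["fovy"]/2))
    return d["img"],(np.array([[f,0,d["cx"]],[0,f,d["cy"]],[0,0,1]]),d["rvec"],d["tvec"])
def proj(P,c): return cv2.projectPoints(np.atleast_2d(np.float64(P)),c[1],c[2],c[0],None)[0][:,0]
def tri(obs): # [(uv,cam)]
    s=least_squares(lambda p:np.concatenate([proj(p,c)[0]-uv for uv,c in obs]),[.5,.2,.1]); return s.x,s.fun
def cr2w(p,C): # C=x,y,yaw
    return R.from_euler('z',C[2]).apply(p)+[C[0],C[1],0]
E
python3 - <<'E'
from h import *
_,A=cam("scene");_,B=cam("side")
k=tri([((318.3,184.5),A),((362.5,275),B)]);print('knob',k)
m=.001
pts=[(A,(50,-80,12),(255,227)),(A,(50,80,12),(296.2,270.5)),(A,(-60,80,12),(337,248)),
(B,(-60,80,12),(329,272)),(B,(-60,-80,12),(386.5,302.5)),(B,(50,-80,12),(415,277.5))]
def f(v):
    r=[proj(cr2w(np.array(p)*m,v),c)[0]-uv for c,p,uv in pts]
    for c,uv in((A,(318.3,184.5)),(B,(362.5,275))): r.append(proj(cr2w(np.array([-.084-v[3],-.0375,.081]),v),c)[0]-uv)
    r.append(proj(cr2w(np.array([.022-v[3],-.0375,.085]),v),A)[0]-(279,205))
    return np.concatenate(r)
for y in(0,2,-2):
    s=least_squares(f,[k[0][0],k[0][1],y,0],x_scale=[.1,.1,.1,.01],loss='soft_l1');print(s.cost,s.x,np.round(f(s.x),1))
# pump: base ellipse lower edge & nozzle top
a=tri([((419.54,279.3),A),((248.2,223.26),B)]);print('barrel',a)
for h in(.187,):
    print('nozzle',tri([((428.5,237.5),A),((246,181),B)]))
E
```

```text
knob (array([ 0.52803677, -0.13441107,  0.08299724]), array([-0.33561927, -0.08525315, -0.3089634 ,  0.0558006 ]))
9.63947006148129 [ 0.61662954 -0.08554487  0.11378722  0.00999745] [-0.9 -2.6 -0.1 -0.1  1.5 -1.9 -2.2 -2.1  0.2 -0.3  0.6 -1.7  0.1  0.8
 -0.9  0.7 -1.4 -0.2]
9.639470061480822 [ 0.61662954 -0.08554487  0.11378722  0.00999745] [-0.9 -2.6 -0.1 -0.1  1.5 -1.9 -2.2 -2.1  0.2 -0.3  0.6 -1.7  0.1  0.8
 -0.9  0.7 -1.4 -0.2]
9.639470061481163 [ 0.61662954 -0.08554487  0.11378722  0.00999745] [-0.9 -2.6 -0.1 -0.1  1.5 -1.9 -2.2 -2.1  0.2 -0.3  0.6 -1.7  0.1  0.8
 -0.9  0.7 -1.4 -0.2]
barrel (array([0.48362887, 0.17886881, 0.07041178]), array([0.58442864, 0.01326812, 0.70082929, 0.02032288]))
nozzle (array([0.48068032, 0.17376162, 0.18425205]), array([-0.98755579, -0.00980532, -1.1938456 , -0.04862844]))
```

```bash
python3 - <<'E'
from h import *
_,A=cam("scene");_,B=cam("side")
def ray(uv,c,z):
    return least_squares(lambda p:proj([p[0],p[1],z],c)[0]-uv,[.5,.1]).x
for n,uv,c,z in [('or knob',(491.3,203),A,.081),('or base rt',(526,261),A,.012),('or bot',(501,289),A,.012),('or left',(438,254),A,.012),('or top',(463,228),A,.012),
 ('weight',(465,372),A,0),('traynear',(394,339),A,.022),('trayleft',(318,378),A,.022),('tray right',(462,434),A,.022),('jar',(274,150),A,.0),('hold',(222,264),A,0),('holdb',(206,170),A,0),('turq knob',(377,111),A,.081),('pumpbase',(417.5,298),A,0)]:
    print(n,ray(uv,c,z).round(3))
print('orknob tri',tri([((491.3,202.5),A),((172.3,284),B)])[0])
E
python3 -m jog '[[0,0,-1,-1,0,0,1],[0,0,-1,-1,0,0,1],[0,0,-1,-1,0,0,1],[0,0,-1,-1,0,0,1],[0,0,-1,-1,0,0,1]]'
python3 -c "
from station import status;o=status.get_obs();print(o['q'].round(3))"
```

```text
or knob [0.238 0.096]
or base rt [0.231 0.218]
or bot [0.325 0.247]
or left [0.378 0.111]
or top [0.285 0.079]
weight [0.5   0.352]
traynear [0.581 0.24 ]
trayleft [0.743 0.238]
tray right [0.588 0.447]
jar [ 0.518 -0.373]
hold [ 0.779 -0.102]
holdb [ 0.693 -0.389]
turq knob [ 0.27 -0.29]
pumpbase [0.477 0.175]
orknob tri [0.24092191 0.09644322 0.08357628]
t: 0.92
tool_pos: [0.3533, 0.5663, 0.2313]
tool_rot: [0.164, -3.137, 0.0]
contact_force: [0.8, 0.8, -0.0]
opening: 0.0857
grip_force: 0.0
[ 0.902  0.151  1.508  0.     1.483 -0.773]
```

```bash
python3 -m jog '[[0,0,-0.1,-0.14,-1,0,1],[0,0,0,-0.14,-1,0,1],[0,0,0,-0.14,-1,0,1],[0,0,0,-0.14,-1,0,1],[0,0,0,-0.14,-1,0,1]]' >/dev/null
python3 -m jog '[[0,0,0,-0.14,-1,0,1],[0,0,0,-0.14,-1,0,1],[0,0,0,-0.14,-1,0,1],[0,0,0,-0.14,-1,0,1],[0,0,0,-0.14,-1,0,1]]' >/dev/null
python3 -m jog '[[0,0,0,-0.14,-1,0,1],[0,0,0,-0.14,-1,0,1],[0,0,0,-0.14,-1,0,1],[0,0,0,-0.14,-1,0,1],[0,0,0,-0.14,-1,0,1]]' >/dev/null
python3 -m jog '[[0,0,0,-0.14,-1,0,1],[0,0,0,-0.14,-1,0,1],[0,0,0,-0.14,-1,0,1],[0,0,0,-0.14,-1,0,1],[0,0,0,-0.14,-1,0,1]]'
python3 - <<'E'
from h import *
print(status.get_obs()['q'].round(3))
im,c=cam("wrist");cv2.imwrite("pics/w1.png",im[...,::-1]);np.savez('w1.npz',K=c[0],r=c[1],t=c[2])
E
```

```text
t: 3.42
tool_pos: [0.5017, -0.0216, 0.2314]
tool_rot: [-0.173, 3.137, 0.0]
contact_force: [0.6, 0.0, -0.9]
opening: 0.0855
grip_force: 0.0
[-0.191 -0.248  1.893  0.     1.497 -1.872]
```

View pics/w1.png

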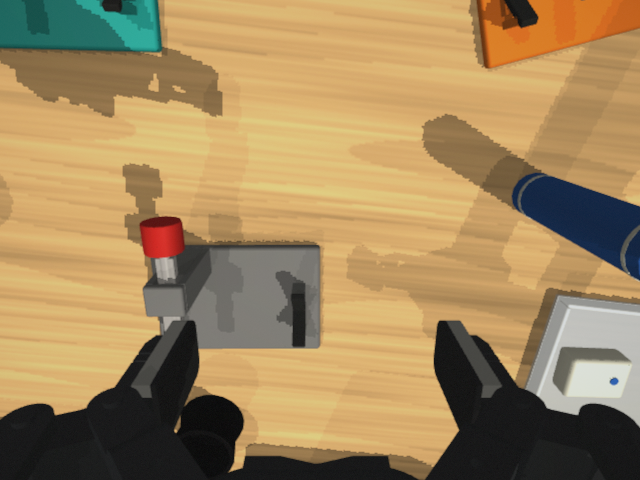

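Wrist view: grey base's +y corners at (320,245)/(320,348), housing top quad (144,287)-(187,314), red knob (162,237), pump base at (525,195). Refit the cradle with these.

```bash
cat > fit.py <<'E'
from h import *
_,A=cam("scene");_,B=cam("side");z=np.load('w1.npz');W=(z['K'],z['r'],z['t'])
m=.001
print('wrist cam pos',-R.from_rotvec(W[1]).inv().apply(W[2]))
pts=[(A,(50,-80,12),(255,227)),(A,(50,80,12),(296.2,270.5)),(A,(-60,80,12),(337,248)),
(B,(-60,80,12),(329,272)),(B,(-60,-80,12),(386.5,302.5)),(B,(50,-80,12),(415,277.5))]
wp=[(W,(-60,80,12),(320,244.5)),(W,(50,80,12),(320.5,347.5)),(W,(-60,-53,96),(144,288)),(W,(-60,-22,96),(187,287)),(W,(-35,-22,96),(183,314))]
def f(v,pts):
    return np.concatenate([proj(cr2w(np.array(p)*m,v),c)[0]-uv for c,p,uv in pts])
for P in(pts,wp,pts+wp):
    s=least_squares(f,[.616,-.085,.11],args=(P,),loss='soft_l1');print(s.x.round(4),f(s.x,P).round(1))
C=s.x
for q in(0,.005,.01,.015): print(q,[proj(cr2w(np.array([x-q,-.0375,.081]),C),W)[0].round(1) for x in(-.072,-.096)], proj(cr2w(np.array([-.084-q,-.0375,.081]),C),A).round(1),proj(cr2w(np.array([-.084-q,-.0375,.081]),C),B).round(1),)
print('pump base in wrist',proj([[.483,.177,0],[.483,.157,0],[.463,.177,0],[.483,.177,.08]],W).round(1))
E
python3 fit.py
```

```text
wrist cam pos [ 0.41920125 -0.03046384  0.37415752]
[ 0.6166 -0.0856  0.1061] [-0.8 -2.8 -0.4 -0.1  1.4 -1.6 -2.1 -2.4 -0.1 -0.3  0.7 -1.5]
[ 0.6193 -0.0843  0.1219] [ 0.6  1.   1.2  0.1 -2.8 -1.2 -3.8 -0.7  4.1  2.3]
[ 0.6188 -0.0844  0.116 ] [-1.6 -1.8 -0.6  0.7  1.  -1.2 -1.8 -2.7  0.6 -1.1  0.9 -2.5  0.9  0.9
  0.8 -0.  -2.5 -2.3 -3.5 -1.6  4.2  1.5]
0 [array([167.4, 262.7]), array([163.3, 232.7])] [[314.  187.8]] [[365.1 272.5]]
0.005 [array([166.5, 256.6]), array([162.5, 226.3])] [[315.9 186.8]] [[363.6 273.8]]
0.01 [array([165.7, 250.4]), array([161.6, 219.8])] [[317.7 185.9]] [[362. 275.]]
0.015 [array([164.9, 244.1]), array([160.7, 213.2])] [[319.6 184.9]] [[360.5 276.3]]
pump base in wrist [[533.6 193.7]
 [512.3 191.4]
 [539.8 172.1]
 [587.4 218.2]]
```

```bash
python3 -m jog '[[0,0,0,-0.12,-0.95,0,1],[0,0,0,-0.12,-0.95,0,1],[0,0,0,-0.12,-0.95,0,1],[0,0,0,-0.12,-0.95,0.2,1],[0,0,0,0,0,1,1]]' >/dev/null
python3 -m jog '[[0,0,0,0,0,1,1],[0,0,0,0,0,1,1],[0,0,0,0,0,1,1],[0,0,0,0,0,1,1],[0,0,0,0,0,0.45,1]]'
python3 -m jog '[[0,0,0,0,0,0,-1],[0,0,0,0,0,0,-1],[0,0,0,0,0,0,-1],[0,0,0,0,0,0,-1],[0,0,0,0,0,0,-1]]' 60
```

```text
t: 4.82
tool_pos: [0.5272, -0.1309, 0.0598]
tool_rot: [0.175, -3.134, -0.003]
contact_force: [0.4, 0.3, 0.1]
opening: 0.0853
grip_force: 0.0
t: 5.45
tool_pos: [0.5297, -0.1335, 0.0637]
tool_rot: [-0.173, 3.134, -0.004]
contact_force: [-1.6, -2.7, 5.6]
opening: 0.0281
grip_force: 59.4
```

```bash
python3 -m jog '[[0,0,0,0.5,0,0,-1],[0,0,0,0.5,0,0,-1],[0,0,0,0.5,0,0,-1],[0,0,0,0.4,0,0,-1],[0,0,0,0.2,0,0,-1]]' 80
python3 -m jog '[[0,0,0,0.1,0,0,-1],[0,0,0,0,0,0,-1],[0,0,0,0,0,0,-1]]'
python3 - <<'E'
from h import *
im,A=cam("scene");jm,B=cam("side")
for n,i,c in(('sc',im,A),('si',jm,B)):
    hsv=cv2.cvtColor(i[...,::-1].copy(),cv2.COLOR_BGR2HSV)
    m=cv2.inRange(hsv,(0,180,90),(4,255,255))|cv2.inRange(hsv,(174,180,90),(180,255,255))
    k,l,s,ct=cv2.connectedComponentsWithStats(m)
    print(n,[(s[j],ct[j].round(1)) for j in range(1,k) if s[j,4]>15])
a=np.hstack([cv2.resize(im[150:290,230:380],None,fx=2.6,fy=2.6),cv2.resize(jm[220:360,300:450],None,fx=2.6,fy=2.6)])
cv2.imwrite('pics/pull.png',a[...,::-1])
E
```

```text
t: 6.08
tool_pos: [0.4792, -0.1395, 0.0663]
tool_rot: [-0.165, 3.098, -0.005]
contact_force: [50.4, 6.3, -17.2]
opening: 0.027
grip_force: 79.7
t: 6.45
tool_pos: [0.4771, -0.1397, 0.0668]
tool_rot: [-0.165, 3.097, -0.006]
contact_force: [49.6, 4.8, -17.6]
opening: 0.0271
grip_force: 79.9
sc [(array([166,  76,  74,  34, 171], dtype=int32), array([207.5,  93.7])), (array([372, 106,   9,   4,  24], dtype=int32), array([376.1, 107.4])), (array([327, 170,  11,  13,  82], dtype=int32), array([333.1, 175.4])), (array([483, 196,  16,  15, 132], dtype=int32), array([491.1, 202. ]))]
si [(array([163, 276,  19,  18, 236], dtype=int32), array([172.1, 284.3])), (array([339, 279,   9,  17,  94], dtype=int32), array([343.7, 287.1])), (array([310, 385,  23,  24, 362], dtype=int32), array([321. , 396.3])), (array([ 560,  390,   80,   69, 1105], dtype=int32), array([601.2, 426.2]))]
```

View pics/pull.png

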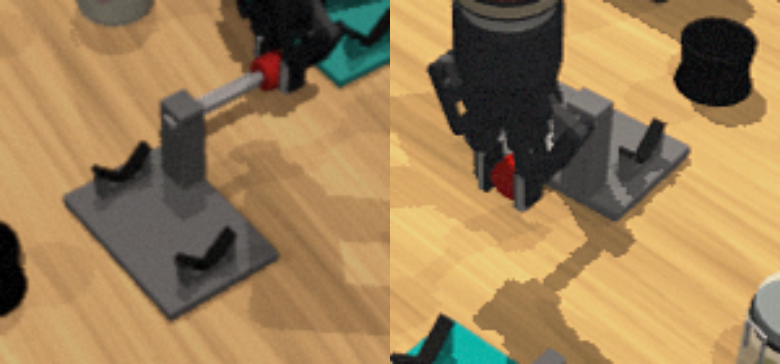

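```bash
python3 -m jog '[[0,0,0,-0.1,0,0,1],[0,0,0,0,0,0,1],[0,0,0,0,0,0,1],[0,0,0,0,0,-1,1],[0,0,0,0,0,-1,1]]'
python3 -m jog '[[0,0,1,0,0,-0.5,1],[0,0,1,0,0,-0.5,1],[0,0,1,0,0,-0.5,1],[0,0,1,0,0,-0.5,1],[0,0,1,0,0,-0.5,1]]' >/dev/null
python3 -m jog '[[0,0,1,0,0,-0.4,1],[0,0,1,0,0,-0.4,1],[0,0,1,0,0,-0.4,1],[0,0,1,0,0,0,1],[0,0,1,0,0,0,1]]' >/dev/null
python3 -m jog '[[0,0,1,0,0,0,1],[0,0,1,0,0,0,1],[0,0,1,0,0,0,1],[0,0,1,0,0,0,1],[0,0,1,0,0,0,1]]' 
python3 -m jog '[[0,0,1,0,0,0,1],[0,0,1,0,0,0,1],[0,0,1,0,0,0,1],[0,0,0,0,0,0,1]]'
cat > st.py <<'E'
from h import *
o=status.get_obs();M=R.from_rotvec(o['tool_rot']).as_matrix()
print('t',round(o['t'],2),'q',o['q'].round(3),'pos',o['tool_pos'].round(4),'\n',M.round(3))
E
python3 st.py
python3 - <<'E'
from h import *
im,A=cam("scene");jm,B=cam("side");p=[]
for i,c,x0,x1,y0,y1 in((im,A,300,350,160,200),(jm,B,330,375,260,310)):
    hsv=cv2.cvtColor(i[...,::-1].copy(),cv2.COLOR_BGR2HSV)
    m=cv2.inRange(hsv,(0,150,60),(6,255,255))|cv2.inRange(hsv,(174,150,60),(180,255,255))
    w=np.zeros_like(m);w[y0:y1,x0:x1]=m[y0:y1,x0:x1]
    v,u=np.nonzero(w);p.append((((u.min()+u.max())/2,(v.min()+v.max())/2),c));print(p[-1][0],len(u))
k=tri(p);print('knob',k)
C=[.618,-.0845,.116];print('cradle coords',R.from_euler('z',-C[2]).apply(k[0]-[C[0],C[1],0]))
E
```

```text
t: 7.18
tool_pos: [0.4644, -0.139, 0.1213]
tool_rot: [0.172, -3.134, -0.002]
contact_force: [0.2, -0.3, -0.2]
opening: 0.0856
grip_force: 0.0
t: 9.05
tool_pos: [0.4649, -0.1392, 0.2319]
tool_rot: [-1.776, -2.589, 0.0]
contact_force: [0.4, -0.6, 0.1]
opening: 0.0851
grip_force: 0.0
t: 9.55
tool_pos: [0.4651, -0.1392, 0.2321]
tool_rot: [-2.094, -2.34, 0.001]
contact_force: [0.9, -0.1, 0.1]
opening: 0.0852
grip_force: 0.0
t 9.55 q [-0.444 -0.291  1.926  0.     1.508 -0.555] pos [ 0.4651 -0.1392  0.2321] 
 [[-0.111  0.994 -0.001]
 [ 0.994  0.111  0.001]
 [ 0.001 -0.001 -1.   ]]
(np.float64(334.0), np.float64(177.0)) 143
(np.float64(348.0), np.float64(287.0)) 240
knob (array([ 0.48441643, -0.13883251,  0.08090686]), array([ 0.16677769,  0.03697736,  0.14727176, -0.02233542]))
cradle coords [-0.13897427 -0.0385064   0.08090686]
```

```bash
python3 -m jog '[[0,0,0,0.91,0.215,0,1],[0,0,0,0.91,0.215,0,1],[0,0,0,0.91,0.215,0,1],[0,0,0,0.91,0.215,0,1],[0,0,0,0.91,0.215,0,1]]' >/dev/null
python3 -m jog '[[0,0,0,0.91,0.215,0,1],[0,0,0,0.91,0.215,0,1],[0,0,0,0.91,0.215,0,1],[0,1,0,0,0,0,1],[0,1,0,0,0,0,1]]' >/dev/null
python3 -m jog '[[0,1,0,0,0,0,1],[0,1,0,0,0,0,1],[0,1,0,0,0,0,1]]' 
python3 st.py
```

```text
t: 11.28
tool_pos: [0.493, 0.0833, 0.2329]
tool_rot: [-1.857, -2.076, -0.415]
contact_force: [0.4, 0.4, -0.6]
opening: 0.0852
grip_force: 0.0
t 11.28 q [-0.215 -0.218  1.91   0.415  1.597 -0.347] pos [0.493  0.0833 0.2329] 
 [[-0.101  0.994 -0.047]
 [ 0.9    0.111  0.423]
 [ 0.425  0.001 -0.905]]
```

```bash
python3 -m jog '[[0,1,0,0,0,0,1],[0,1,0,0,0,0,1],[0,1,0,0,0,0,1],[0,1,0,0,0,0,1],[0,1,0,0,0,0,1]]' >/dev/null
python3 -m jog '[[0,1,0,0,0,0,1],[0,1,0,0,0,0,1],[0,1,0,0,0,0,1],[0,0,0,0,0,0,1]]' 
python3 st.py;  python3 - <<'E'
from h import *
im,c=cam("wrist");cv2.imwrite("pics/w2.png",im[...,::-1])
for P in([.4815,.1755,0],[.4815,.1755,.08],[.4815,.1755,.187]): print(proj(P,c).round(1))
E
```

```text
t: 12.4
tool_pos: [0.4925, 0.0831, 0.2312]
tool_rot: [-1.424, -1.587, -0.905]
contact_force: [-1.0, -0.0, -1.0]
opening: 0.0855
grip_force: 0.0
t 12.4 q [-0.449  0.026  1.924  0.932  1.866 -0.603] pos [0.4925 0.0831 0.2312] 
 [[-0.044  0.994 -0.1  ]
 [ 0.42   0.109  0.901]
 [ 0.907 -0.003 -0.422]]
[[314.1 382.5]]
[[313.6 334.8]]
[[312.6 239. ]]
```

View pics/w2.png

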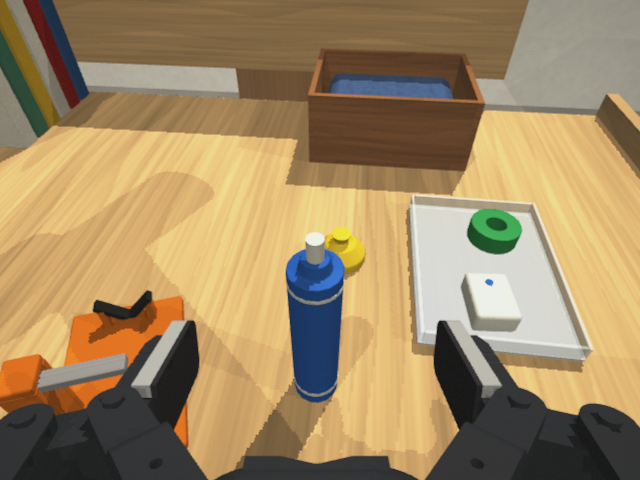

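Wrist view: pump centred between fingers (nozzle (315,237), base (316,391)), matching the estimate within ~1–2 mm. Descend, advance and grasp.

```bash
python3 -m jog '[[0,0,0,-0.82,0,0.38,1],[0,0,0,-0.82,0,0.38,1],[0,0,0,-0.82,0,0.38,1],[0,0,0,-0.82,0,0.38,1],[0,0,0,0,0,0,1]]'
python3 st.py
```

```text
t: 13.08
tool_pos: [0.4923, 0.0838, 0.1235]
tool_rot: [-1.423, -1.588, -0.904]
contact_force: [0.9, 0.3, 0.2]
opening: 0.0855
grip_force: 0.0
t 13.07 q [-0.448  0.199  1.952  0.894  1.743 -0.766] pos [0.4923 0.0838 0.1235] 
 [[-0.045  0.994 -0.102]
 [ 0.42   0.111  0.901]
 [ 0.907 -0.002 -0.422]]
```

```bash
python3 -m jog '[[0,0,0,0,0,1,1],[0,0,0,0,0,1,1],[0,0,0,0,0,1,1],[0,0,0,0,0,1,1],[0,0,0,0,0,0,1]]'
python3 -m jog '[[0,0,0,0,0,0,-1],[0,0,0,0,0,0,-1],[0,0,0,0,0,0,-1],[0,0,0,0,0,0,-1],[0,0,0,0,0,0,-1]]' 60
python3 st.py
python3 -m jog '[[0,0,0,0.9,0,-0.42,-1],[0,0,0,0.9,0,-0.42,-1],[0,0,0,0.9,0,-0.42,-1],[0,0,0,0.9,0,-0.42,-1],[0,0,0,0.9,0,-0.42,-1]]'
python3 st.py;  python3 - <<'E'
from h import *
im,c=cam("side");jm,_=cam("wrist");cv2.imwrite("pics/s3.png",np.hstack([im[60:400,60:460],cv2.resize(jm,(400,300))] if 0 else [im[60:360,60:460],cv2.resize(jm,(400,300))])[...,::-1])
E
```

```text
t: 13.7
tool_pos: [0.4805, 0.1925, 0.0744]
tool_rot: [-1.42, -1.592, -0.905]
contact_force: [-0.3, 0.2, 1.2]
opening: 0.0851
grip_force: 0.0
t: 14.32
tool_pos: [0.4818, 0.1909, 0.0746]
tool_rot: [-1.422, -1.589, -0.909]
contact_force: [-0.8, -3.3, 6.6]
opening: 0.0383
grip_force: 59.6
t 14.32 q [-0.264  0.229  2.029  1.005  1.559 -0.769] pos [0.4818 0.1909 0.0746] 
 [[-0.047  0.994 -0.099]
 [ 0.419  0.11   0.901]
 [ 0.907  0.001 -0.422]]
t: 14.95
tool_pos: [0.4807, 0.1912, 0.2222]
tool_rot: [-1.425, -1.589, -0.905]
contact_force: [0.3, 0.0, -1.5]
opening: 0.0379
grip_force: 60.5
t 14.95 q [-0.264 -0.045  2.011  1.019  1.713 -0.518] pos [0.4807 0.1912 0.2222] 
 [[-0.045  0.994 -0.1  ]
 [ 0.422  0.109  0.9  ]
 [ 0.906 -0.002 -0.424]]
```

View pics/s3.png

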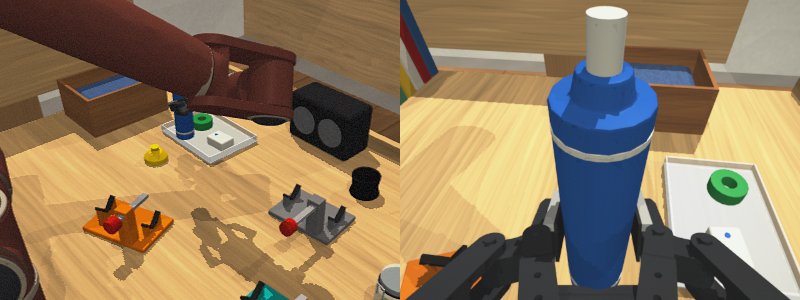

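Pump held upright in the pads (38 mm opening), lifted clear. Now lay it over.

```bash
python3 -m jog '[[0,-1,0,0,0,0,-1],[0,-1,0,0,0,0,-1],[0,-1,0,0,0,0,-1],[0,-1,0,0,0,0,-1],[0,-1,0,0,0,0,-1]]' >/dev/null
python3 -m jog '[[0,-1,0,0,0,0,-1],[0,-1,0,0,0,0,-1],[0,-1,0,0,0,0,-1],[0,-1,0,0,0,0,-1],[0,-1,0,0,0,0,-1]]' >/dev/null
python3 -m jog '[[0,-1,0,0,0,0,-1],[0,-1,0,0,0,0,-1],[0,-1,0,0,0,0,-1],[0,-1,0,0,0,0,-1],[0,-1,0,0,0,0,-1]]' >/dev/null
python3 -m jog '[[0,-1,0,0,0,0,-1],[0,-1,0,0,0,0,-1],[0,-1,0,0,0,0,-1],[0,0,0,0,0,0,-1],[0,0,0,0,0,0,-1]]'
python3 st.py
cat > tgt.py <<'E'
from h import *
C=[.618,-.0845,.116]
o=status.get_obs();M=R.from_rotvec(o['tool_rot']).as_matrix()
d=np.array([-np.sin(C[2]),np.cos(C[2]),0])
T=np.array([C[0],C[1],.05])+.0025*d+.0187*M[:,2]
dv=T-o['tool_pos'];print('delta',dv.round(4))
for n,v in(('horiz',dv*[1,1,0]),('vert',dv*[0,0,1])): print(n,(M.T@v/.03).round(2))
# orientation error: tool y should be cradle x
pa=M@[.906,0,-.424] # nominal pump axis
print('tooly az err',np.arctan2(M[1,1],M[0,1])-C[2],'tool y z',M[2,1])
E
python3 tgt.py
```

```text
t: 17.55
tool_pos: [0.4808, 0.191, 0.2213]
tool_rot: [1.859, 2.078, -0.414]
contact_force: [-0.6, -0.7, -1.0]
opening: 0.0384
grip_force: 60.4
t 17.55 q [ 0.45  -0.075  1.801 -0.409  1.572  0.37 ] pos [0.4808 0.191  0.2213] 
 [[-0.101  0.994  0.045]
 [ 0.901  0.11  -0.42 ]
 [-0.422 -0.002 -0.907]]
delta [ 0.1378 -0.2809 -0.1883]
horiz [-8.9   3.53  4.14]
vert [2.65 0.01 5.69]
tooly az err -0.005308345968693937 tool y z -0.002077899229506436
```

```bash
python3 -m jog '[[0,0,0,-0.89,0.353,0.414,-1],[0,0,0,-0.89,0.353,0.414,-1],[0,0,0,-0.89,0.353,0.414,-1],[0,0,0,-0.89,0.353,0.414,-1],[0,0,0,-0.89,0.353,0.414,-1]]' >/dev/null
python3 -m jog '[[0,0,0,-0.89,0.353,0.414,-1],[0,0,0,-0.89,0.353,0.414,-1],[0,0,0,-0.89,0.353,0.414,-1],[0,0,0,-0.89,0.353,0.414,-1],[0,0,0,-0.89,0.353,0.414,-1]]' >/dev/null
python3 -m jog '[[0,0,0,0.36,0,0.78,-1],[0,0,0,0.36,0,0.78,-1],[0,0,0,0.36,0,0.78,-1],[0,0,0,0,0,0,-1]]'
python3 st.py; python3 tgt.py
python3 - <<'E'
from h import *
im,c=cam("scene");jm,B=cam("side")
a=np.hstack([cv2.resize(im[110:310,200:400],None,fx=2,fy=2),cv2.resize(jm[160:360,280:480],None,fx=2,fy=2)])
cv2.imwrite("pics/s4.png",a[...,::-1])
E
```

```text
t: 19.3
tool_pos: [0.6166, -0.0907, 0.1426]
tool_rot: [1.862, 2.08, -0.417]
contact_force: [-0.2, 0.8, -2.1]
opening: 0.0385
grip_force: 60.4
t 19.3 q [-0.079  0.104  1.757 -0.455  1.234 -0.047] pos [ 0.6166 -0.0907  0.1426] 
 [[-0.101  0.994  0.041]
 [ 0.901  0.109 -0.419]
 [-0.421 -0.005 -0.907]]
delta [ 0.0018  0.0008 -0.1096]
horiz [ 0.02  0.06 -0.01]
vert [1.54 0.02 3.31]
tooly az err -0.006995520682710102 tool y z -0.0054149050099455975
```

View pics/s4.png

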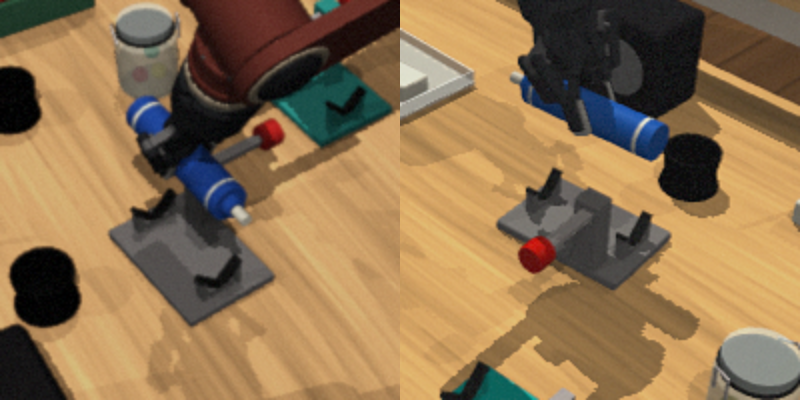

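Pump lies parallel above both saddles, bolt tip clear. Lowering.

```bash
python3 -m jog '[[0,0,0,0.35,0.06,0.75,-1],[0,0,0,0.35,0,0.75,-1],[0,0,0,0.35,0,0.75,-1],[0,0,0,0.14,0,0.3,-1],[0,0,0,0,0,0,-1]]'
python3 tgt.py
python3 -m jog '[[0,0,0,0.07,0,0.15,-1],[0,0,0,0.07,0,0.15,-1],[0,0,0,0,0,0,-1]]'
python3 tgt.py
```

```text
t: 20.02
tool_pos: [0.6201, -0.0898, 0.0602]
tool_rot: [1.86, 2.078, -0.414]
contact_force: [0.3, -0.6, -1.3]
opening: 0.0382
grip_force: 60.4
delta [-0.0016 -0.0001 -0.0272]
horiz [ 0.   -0.05 -0.  ]
vert [0.38 0.   0.82]
tooly az err -0.005633627160958485 tool y z -0.001529978078949723
t: 20.4
tool_pos: [0.6205, -0.0898, 0.0511]
tool_rot: [1.86, 2.077, -0.412]
contact_force: [0.6, 0.7, -2.5]
opening: 0.0379
grip_force: 60.5
delta [-0.0019 -0.     -0.018 ]
horiz [ 0.01 -0.06 -0.  ]
vert [0.25 0.   0.54]
tooly az err -0.00577955655973196 tool y z -0.0002694104679525633
```

```bash
python3 -m jog '[[0,0,0,0.07,-0.06,0.15,-1],[0,0,0,0.07,0,0.15,-1],[0,0,0,0,0,0,-1]]'
python3 -m jog '[[0,0,0,0.042,0,0.09,-1],[0,0,0,0,0,0,-1]]'
python3 -m jog '[[0,0,0,0.042,0,0.09,-1],[0,0,0,0,0,0,-1]]'
python3 tgt.py
```

```text
t: 20.78
tool_pos: [0.6182, -0.09, 0.0404]
tool_rot: [1.86, 2.078, -0.414]
contact_force: [-0.7, 0.5, -2.3]
opening: 0.0386
grip_force: 60.5
t: 21.02
tool_pos: [0.6191, -0.0901, 0.0384]
tool_rot: [1.859, 2.076, -0.412]
contact_force: [-0.1, 0.3, -1.0]
opening: 0.0383
grip_force: 60.4
t: 21.28
tool_pos: [0.6199, -0.0903, 0.0373]
tool_rot: [1.856, 2.076, -0.412]
contact_force: [-2.7, 0.6, 5.7]
opening: 0.0384
grip_force: 60.1
delta [-0.0013  0.0004 -0.0043]
horiz [ 0.02 -0.04 -0.01]
vert [ 0.06 -0.    0.13]
tooly az err -0.00405868543874803 tool y z 0.001167401214252517
```

```bash
python3 -m jog '[[0,0,0,0.03,-0.04,0.06,-1],[0,0,0,0,0,0,-1]]'
python3 -m jog '[[0,0,0,0.03,0,0.06,-1],[0,0,0,0,0,0,-1],[0,0,0,0,0,0,-1]]'
python3 tgt.py
python3 - <<'E'
from h import *
im,c=cam("scene");jm,B=cam("side")
a=np.hstack([cv2.resize(im[150:300,220:370],None,fx=2.6,fy=2.6),cv2.resize(jm[200:350,300:450],None,fx=2.6,fy=2.6)])
cv2.imwrite("pics/s5.png",a[...,::-1])
E
```

```text
t: 21.52
tool_pos: [0.62, -0.0904, 0.0372]
tool_rot: [1.855, 2.074, -0.41]
contact_force: [-4.0, 3.3, 11.7]
opening: 0.0384
grip_force: 60.7
t: 21.9
tool_pos: [0.6205, -0.0906, 0.0368]
tool_rot: [1.853, 2.074, -0.411]
contact_force: [-7.3, 3.6, 18.2]
opening: 0.0379
grip_force: 60.8
delta [-0.0018  0.0006 -0.0037]
horiz [ 0.02 -0.06 -0.01]
vert [ 0.05 -0.    0.11]
tooly az err -0.002789739994191978 tool y z 0.0036518844550220697
```

View pics/s5.png

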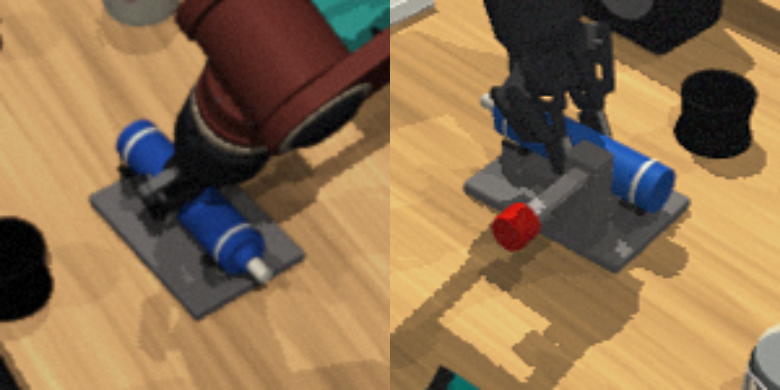

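Both images show the pump in both saddles, still gripped, pressed down 18 N, bolt still out. Release and back off along the tool axis.

```bash
python3 -m jog '[[0,0,0,0,0,0,0.3],[0,0,0,0,0,0,0.3],[0,0,0,0,0,0,0.3]]'
python3 -m jog '[[0,0,0,0,0,-0.4,0.4],[0,0,0,0,0,-1,0.4],[0,0,0,0,0,-1,0.4],[0,0,0,0,0,-1,0.4],[0,0,0,0,0,-1,0.4]]'
python3 -m jog '[[0,-1,0,0,0,-0.5,1],[0,-1,0,0,0,-0.5,1],[0,-1,0,0,0,0,1],[0,-1,0,0,0,0,1],[0,-1,0,0,0,0,1]]'
python3 st.py
```

```text
t: 22.38
tool_pos: [0.6172, -0.0901, 0.0307]
tool_rot: [1.86, 2.077, -0.413]
contact_force: [0.1, 0.3, 0.0]
opening: 0.0556
grip_force: 0.0
t: 23.0
tool_pos: [0.6114, -0.034, 0.1525]
tool_rot: [1.859, 2.076, -0.411]
contact_force: [0.1, 0.0, -0.6]
opening: 0.0598
grip_force: 0.0
t: 23.62
tool_pos: [0.6101, -0.0204, 0.1785]
tool_rot: [1.591, 1.777, -0.743]
contact_force: [0.1, -0.2, -0.3]
opening: 0.0853
grip_force: 0.0
t 23.62 q [ 0.197  0.173  1.751 -0.887  1.41   0.328] pos [ 0.6101 -0.0204  0.1785] 
 [[-0.07   0.994  0.086]
 [ 0.637  0.11  -0.763]
 [-0.768  0.001 -0.641]]
```

Corrective turn back to vertical (my tilt went the other way), then quarter turn for the knob.

```bash
python3 -m jog '[[0,1,0,0,0,-0.5,1],[0,1,0,0,0,-0.5,1],[0,1,0,0,0,-0.3,1],[0,1,0,0,0,-0.3,1],[0,1,0,0,0,0,1]]' >/dev/null
python3 -m jog '[[0,1,0,0,0,0,1],[0,1,0,0,0,0,1],[0,1,0,0,0,0,1],[0,1,0,0,0,0,1],[0,1,0,0,0,0,1]]' >/dev/null
python3 -m jog '[[0,0,-1,0,0,0,1],[0,0,-1,0,0,0,1],[0,0,-1,0,0,0,1],[0,0,-1,0,0,0,1],[0,0,-1,0,0,0,1]]' >/dev/null
python3 -m jog '[[0,0,-1,0,0,0,1],[0,0,-1,0,0,0,1],[0,0,-1,0,0,0,1],[0,0,-1,0,0,0,1],[0,0,-1,0,0,0,1]]' >/dev/null
python3 -m jog '[[0,0,-1,0,0,0,1],[0,0,-1,0,0,0,1],[0,0,-1,0,0,0,1],[0,0,-1,0,0,0,1],[0,0,-1,0,0,0,1]]' >/dev/null
python3 -m jog '[[0,0,-1,0,0,0,1],[0,0,-1,0,0,0,1],[0,0,-1,0,0,0,1],[0,0,0,0,0,0,1]]'
python3 st.py
python3 - <<'E'
from h import *
o=status.get_obs();M=R.from_rotvec(o['tool_rot']).as_matrix()
dv=np.array([.4844,-.138,.062])-o['tool_pos'];print((M.T@(dv*[1,1,0])/.03).round(2),(M.T@(dv*[0,0,1])/.03).round(2))
im,c=cam("scene");jm,B=cam("side")
a=np.hstack([cv2.resize(im[150:300,220:370],None,fx=2.6,fy=2.6),cv2.resize(jm[200:350,300:450],None,fx=2.6,fy=2.6)])
cv2.imwrite("pics/s6.png",a[...,::-1])
E
```

```text
t: 27.25
tool_pos: [0.6063, 0.0122, 0.2125]
tool_rot: [-0.172, 3.136, -0.0]
contact_force: [0.2, 0.3, 0.3]
opening: 0.0856
grip_force: 0.0
t 27.25 q [-0.103  0.021  1.677 -0.     1.443 -1.783] pos [0.6063 0.0122 0.2125] 
 [[-0.994 -0.109  0.   ]
 [-0.109  0.994 -0.   ]
 [-0.    -0.    -1.   ]]
[ 4.59 -4.53 -0.  ] [0.   0.   5.02]
```

View pics/s6.png

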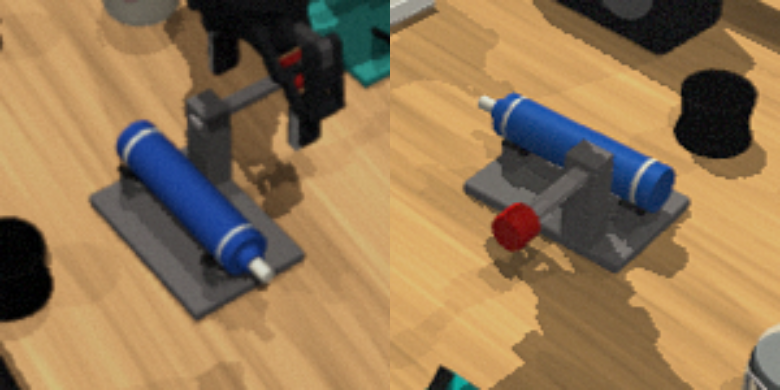

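Pump lies in both saddles along the cradle; bolt out, knob free at side (350,287). Now grip the knob and push home.

```bash
python3 -m jog '[[0,0,0,0.918,-0.906,0,1],[0,0,0,0.918,-0.906,0,1],[0,0,0,0.918,-0.906,0,1],[0,0,0,0.918,-0.906,0,1],[0,0,0,0.918,-0.906,0,1]]' >/dev/null
python3 -m jog '[[0,0,0,0,0,1,1],[0,0,0,0,0,1,1],[0,0,0,0,0,1,1],[0,0,0,0,0,1,1],[0,0,0,0,0,0.98,1]]' 
python3 -m jog '[[0,0,0,0,0,0,-1],[0,0,0,0,0,0,-1],[0,0,0,0,0,0,-1],[0,0,0,0,0,0,-1],[0,0,0,0,0,0,-1]]' 80
python3 -m jog '[[0,0,0,-0.5,0,0,-1],[0,0,0,-0.5,0,0,-1],[0,0,0,-0.5,0,0,-1],[0,0,0,-0.4,0,0,-1],[0,0,0,0,0,0,-1]]'
```

```text
t: 28.6
tool_pos: [0.4845, -0.1383, 0.062]
tool_rot: [-0.171, 3.136, -0.0]
contact_force: [0.6, 0.1, 0.3]
opening: 0.0853
grip_force: 0.0
t: 29.22
tool_pos: [0.4857, -0.1386, 0.0648]
tool_rot: [-0.173, 3.134, -0.002]
contact_force: [-1.1, 0.9, 6.3]
opening: 0.0275
grip_force: 78.8
t: 29.85
tool_pos: [0.5403, -0.1324, 0.0647]
tool_rot: [0.174, -3.132, 0.001]
contact_force: [-10.1, -0.7, 13.8]
opening: 0.0277
grip_force: 79.5
```

```bash
python3 -m jog '[[0,0,0,-0.2,0,0,-1],[0,0,0,-0.2,0,0,-1],[0,0,0,0,0,0,-1],[0,0,0,0,0,0,-1]]'
```

```text
t: 30.35
tool_pos: [0.5431, -0.1319, 0.063]
tool_rot: [0.174, -3.109, -0.001]
contact_force: [-40.2, -4.3, 27.7]
opening: 0.0276
grip_force: 78.7
```

```bash
python3 -m jog '[[0,0,0,0,0,0,1],[0,0,0,0,0,0,1],[0,0,0,0,0,0,1],[0,0,0,0.1,0,-1,1],[0,0,0,0,0,-1,1]]'
python3 -m jog '[[0,0,0,0,0,-1,1],[0,0,0,0.5,0,-1,1],[0,0,0,1,0,-0.5,1],[0,0,0,1,0,0,1],[0,0,0,0,0,0,1]]'
python3 - <<'E'
from h import *
im,A=cam("scene");jm,B=cam("side");p=[]
for i,c,x0,x1,y0,y1 in((im,A,300,350,160,200),(jm,B,330,380,255,310)):
    hsv=cv2.cvtColor(i[...,::-1].copy(),cv2.COLOR_BGR2HSV)
    m=cv2.inRange(hsv,(0,150,60),(6,255,255))|cv2.inRange(hsv,(174,150,60),(180,255,255))
    w=np.zeros_like(m);w[y0:y1,x0:x1]=m[y0:y1,x0:x1]
    v,u=np.nonzero(w);p.append((((u.min()+u.max())/2,(v.min()+v.max())/2),c));print(p[-1][0],len(u))
k=tri(p);C=[.618,-.0845,.116];print('cradle coords',R.from_euler('z',-C[2]).apply(k[0]-[C[0],C[1],0]),k[1].round(1))
a=np.hstack([cv2.resize(im[150:300,220:370],None,fx=2.6,fy=2.6),cv2.resize(jm[200:350,300:450],None,fx=2.6,fy=2.6)])
cv2.imwrite("pics/s7.png",a[...,::-1])
E
```

```text
t: 30.98
tool_pos: [0.5497, -0.1307, 0.1228]
tool_rot: [0.173, -3.136, -0.001]
contact_force: [1.3, -1.1, 0.1]
opening: 0.0856
grip_force: 0.0
t: 31.6
tool_pos: [0.4747, -0.1393, 0.1979]
tool_rot: [-0.172, 3.136, -0.001]
contact_force: [0.1, 0.2, -0.2]
opening: 0.0853
grip_force: 0.0
(np.float64(313.5), np.float64(187.5)) 152
(np.float64(365.5), np.float64(272.5)) 230
cradle coords [-0.08280025 -0.03841289  0.08134392] [ 0.1  0.   0.1 -0. ]
```

View pics/s7.png

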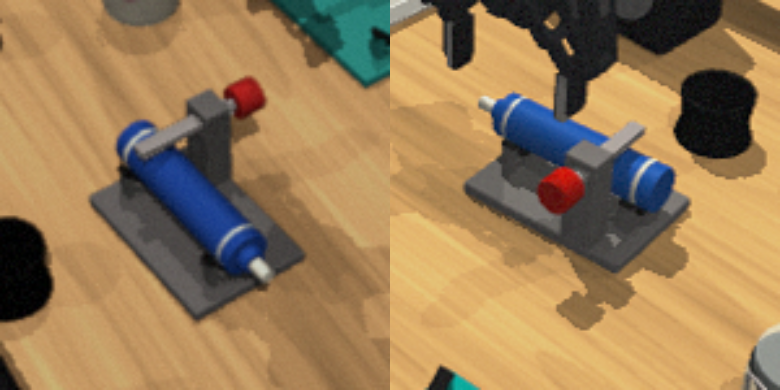

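Bolt is home (knob at cradle x −83 mm, against −84 nominal) and lies across the seated pump. The robot is clear.

```bash
python3 -c "
from station import finish_job;print(finish_job())"
```

```text
the job is handed in; nothing more can be done
None
```

The pump lies in both saddles with the bolt pushed home across it, and I handed the job in at about 32 s; images show knob and pump in place, but no verdict was returned.

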